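# Hook the tool-ledge bracket into the slotted upright and lock it down

### The job

Hang the blue ledge bracket on the slotted upright: put both of its steel tabs through the two slots until its back plate is flush with the steel face, then push it down until the spring catch snaps over and it is fully home, and let go. The slotted strip may sit higher or lower on its post than usual, so find the slots gently by feel and never force the bracket. Leave the turned wooden foot, the sanding block and the tape measure alone.

Things in the scene. Friction and masses are not known exactly. Their poses are not given: they have to be found in the camera images.
- upright: Fixed stand: timber post 199 mm tall on a 130 x 130 x 15 mm base, a 44 mm wide steel channel (the slotted strip, about 56 to 190 mm above the bench) round its front. Origin on the bench, z up. Its front looks along its own -x: the steel face is the plane x = -30 mm, so the bracket goes in along its +x. In line on y = 0 are two slots 11 mm wide, 33.5 mm high, through 4 mm sheet, hollow behind.
- slot_nominal (a point): Where the middle of the upper slot's lower edge should be: on the steel face, 145 mm above the bench; axes of the upright. The lower slot's edge is 65 mm below. The strip is clamped at an unknown height: the true slots and catch are together shifted up to 15 mm up or down from here, which no given pose shows. Sideways position, yaw and face plane are true.
- bracket: Loose blue ledge bracket, 0.2 kg, standing on its ledge. Origin on the back face of its heel plate at the underside; z up, x the way the tabs point. Ledge x -120 to 0, 60 mm wide, 4 mm thick; along its middle a web 10 mm thick (y), 118 mm high from x = -96 to 0, cut away in front; heel 26 mm wide, 118 mm high, back face x = 0. Once home at nominal strip height its origin is 48 mm above the bench.
- upper_tab (a point): On the heel's back face, under the upper tab's neck (z = 97 mm); the lower tab is 65 mm below. Each tab: 6 mm wide, neck 8 mm high, its lip hangs 19.5 mm below the neck's underside, 27.5 mm in all, 13 mm deep. It enters as a whole (3 mm spare up and down, 2.5 mm each side); tabs that miss the slots hold the heel 6 to 13 mm off the face. From mid-slot it goes 22.5 mm down to home: neck on slot edge.
- bracket_grip (a point): The place to hold the bracket: in the middle of its web's 10 mm thickness, 65 mm in front of the heel's back face and 80 mm above the underside (body x = -65, z = 80 mm); axes of the bracket.
- catch (a joint): Spring catch behind the upper slot, with a red cross pin sticking out on both sides of the channel; reads its travel backward in m. 0 at rest; from 16 to 7 mm before home the upper lip pushes it back beyond 0.004, then it springs to about 0.0022 over the lip's barb: locked. Passing it takes about 6 to 15 N of downward push; home is a hard stop just below: press no harder than about 20 N.
- turned_foot: Bystander: turned wooden furniture foot, 50 mm across, 86 mm tall, upright; origin at the underside.
- sanding_block: Bystander: brown sanding block 63 x 111 x 36 mm, lying; origin at the underside.
- tape_measure: Bystander: yellow pocket tape measure 36 x 82 x 66 mm; origin at the underside.
Things that resemble listed ones, but are neither listed nor needed, are in the scene too. Of the things shaped like the bracket, the blue one is meant.

How it is judged:
On the way, in this order (a step that is already met when the one before it is completed fails the run):
1. both tabs are through their slots, the back plate against the steel face, the catch not yet touched (x of bracket_grip in the frame of upright between -0.099 and -0.0915 m and y of bracket_grip in the frame of upright between -0.005 and 0.005 m and angle between the z axis of bracket and the z axis of upright, either way round below 0.06 rad and angle between the x axis of bracket and the x axis of upright, either way round below 0.08 rad and value of joint catch below 0.001 m), for 0.1 s.
2. pushed down, the upper tab's lip forces the spring catch back (value of joint catch above 0.0034 m).
At the end, for the whole second after the job is handed in: The bracket hangs on the upright by both tabs, released and at rest, within 0.06 rad of upright and 0.08 rad of square, back plate within 4 mm of the steel face and 5 mm of the centre line, holding point 110 to 146 mm above the bench, catch sprung over the barb (reads 0.0012 to 0.0033) (x of bracket_grip in the frame of upright between -0.099 and -0.0915 m and y of bracket_grip in the frame of upright between -0.005 and 0.005 m and angle between the z axis of bracket and the z axis of upright, either way round below 0.06 rad and angle between the x axis of bracket and the x axis of upright, either way round below 0.08 rad and z of bracket_grip in the frame of upright between 0.11 and 0.146 m and value of joint catch between 0.0012 and 0.0033 m and linear speed of bracket below 0.01 m/s and angular speed of bracket below 0.1 rad/s); the robot touches nothing.
It fails at once if the bracket is forced against the upright (more than 80 N) (contact force between bracket and upright above 80 N).
It fails at once if the turned wooden foot is pushed away (more than 15 mm) (distance of turned_foot from where it was at the start of the episode above 0.015 m).
It fails at once if the sanding block is pushed away (more than 15 mm) (distance of sanding_block from where it was at the start of the episode above 0.015 m).
It fails at once if the tape measure is pushed away (more than 15 mm) (distance of tape_measure from where it was at the start of the episode above 0.015 m).
It also fails if it takes over 51 s, if anything falls off the work surface, if the arm or the gripper's body presses on something with over 40 N, if the wrist force passes 120 N, or if a joint passes its speed limit or range.

### The arm

A 6-joint arm with a two-finger parallel gripper is mounted at the origin on the work surface; the furniture and walls round the work are solid. World frame = base frame: x ahead of the robot, y to its left, z up, the work surface at z = 0. Lengths are in m, angles in rad, forces in N, time in s.
With the tool pointing down it reaches from about 0.425 to 0.925 m from the base axis. Payload 12.5 kg.
Tool frame: the origin (TCP) lies on the mounting face of the last link; the fingertips stand 173 mm ahead of it and the grasp point (between the pads) lies 155 mm ahead of it (robot.nose_length is the distance from the TCP to the fingertips, in m); z points along the fingers, y is the direction in which the jaws open and shut (so a half turn about z gives the same grasp; the last joint's range is limited). The gripper opens to 85 mm and grips with 20 to 120 N. Pads are 22 mm wide; open, the fingers measure 114 mm over their backs; the gripper's body (76 mm by 85 mm) begins 54 mm behind the grasp point. The pads swing forward as they close: fully open they stand 13 mm farther back than shut.
Start: joints at [1.189, 0.491, 1.559, -0, 1.092, -0.106], TCP at [0.17, 0.601, 0.405] pointing down, gripper open.
Joint ranges: [-3.1, 3.1], [-0.84, 2.19], [0.05, 2.79], [-1.13, 4.28], [0.06, 2.93], [-2.69, 2.69]. Speed limits (rad/s): [2.22, 2.22, 2.79, 3.14, 3.14, 3.14].

### API

Orientations are given as a rotation vector (axis times angle).
In Python, from rig import sense, optics, robot gives the robot as it stands.
- The arm moves only by the tool jog_arm, never from a script. Its argument "moves" is a list of rows, each an object of numbers: "x", "y", "z": the shift along the world's x, y, z in mm; "spin": the turn about the world's z in rad. In form: [{"x": .., "y": .., "z": .., "spin": ..}, ...]. A call has 1 to 12 rows; each row shifts and turns the pose as measured when the row begins; what a row does not reach is not made up. A row lasts 1/8 s, in which the tool goes at most 62.5 mm and 10.7 degrees, less where a joint would pass 70% of its speed; a pose out of reach is approached as far as the arm can. A call is refused whole if a number of a shift passes 62.5 or a number of a turn 0.188, either way. A call with a gripper value outside its range is refused whole. "jaw" is the finger opening in mm, from 0 to 85.4, set as the call begins (left out, the last holds). The fingers move at their own pace and stop on an object; "newtons" is the grip in N (left out, the last holds). Time passes only in rows, so rows that do not move let the fingers close. It gives the time, the measured TCP pose, the force and the opening at its end, in the units of the state.
- sense(): the state, without advancing time (a new reading comes with each control period).
- optics.grab_frame(name): name is "side" or "top" or "wrist"; returns a dict with "frame" (384x512x3 uint8, blue, green, red), "range_z" (384x512 float32, m along the optical axis (not along the pixel's ray), 0 where there is no reading), "camera_matrix" (3x3 intrinsics, pixels), "extrinsics" (4x4, takes a point from world to camera coordinates). Camera axes: x right, y down, z forward; pixel columns grow to the right and rows downward; lengths in m; the calibration is good to about 2 mm. The wrist camera is an equidistant fisheye: a pixel r from the principal point sees the ray r / f radians off the axis. A picture is of the moment at which its call begins.
- robot.hand_in(): hands the job in, once; it reports no verdict.
The state is a dict: "t": time; "q": joint angles; "dq": joint speeds; "effort": joint torques, N m; "tcp_pos": TCP position; "tool_rot": TCP orientation; "force": force on the tool from outside, world axes, zero at the start; "torque": the same for the moment, N m; "gripper_width": finger opening in m.
Only numpy, scipy, OpenCV 4.12 (cv2) and the standard library are available. Lean on these libraries where they do the work, as an engineer would, in place of code of your own. Each camera call takes 0.05 s, during which the arm holds its last target.

## Working session

There is one attempt and no reset: what is moved stays moved. The work goes in short steps, Python scripts to look and compute and a tool call to move; the robot and the scene stay as the last step left them, time stands still between calls to the robot, and variables do not carry over. Pictures are saved under pics/ and viewed, and the job is handed in when it is done.

Besides the shell and the picture viewer there is one more tool, called as name(argument=value, ...), one argument or row to a line, values as JSON. jog_arm: Moves the arm, as the interface text tells. Its arguments: {"type":"object","properties":{"moves":{"type":"array"},"jaw":{"type":"number"},"newtons":{"type":"number"}},"required":["moves"]}

```bash
mkdir -p pics; python3 - <<'E'
from rig import sense, optics, robot
import cv2, numpy as np
print(sense())
for n in ("side","top","wrist"):
    f=optics.grab_frame(n); cv2.imwrite(f"pics/{n}0.png",f["frame"]); np.savez(f"{n}0.npz",**f)
    print(n,f["camera_matrix"],f["extrinsics"])
E
```

```text
{'t': 0.0, 'q': array([ 1.18941203e+00,  4.91541636e-01,  1.55948375e+00,  1.18301599e-05,
        1.09172774e+00, -1.05596307e-01]), 'dq': array([-0.00087702, -0.00214177,  0.00061712,  0.00102645, -0.00101132,
       -0.00022068]), 'effort': array([-4.64845070e-03, -6.18466187e+01, -2.61578321e+01, -2.81201746e-04,
        4.15077564e-03,  4.68897940e-05]), 'tcp_pos': array([0.17014734, 0.60134269, 0.40412695]), 'tool_rot': array([-4.31803752e-01, -3.11148276e+00,  1.76497091e-03]), 'force': array([ 0.44276078, -0.8006365 ,  0.5319093 ]), 'torque': array([ 0.00292167,  0.00555017, -0.01711781]), 'gripper_width': 0.08549717089261277}
side [[494.50090658   0.         257.28567377]
 [  0.         494.50090658 191.83882148]
 [  0.           0.           1.        ]] [[ 0.9357041  -0.35210367 -0.02192839 -0.4769966 ]
 [-0.24361084 -0.599928   -0.76206309  0.21471348]
 [ 0.25516975  0.71840755 -0.64713136  1.62587867]
 [ 0.          0.          0.          1.        ]]
top [[446.11399757   0.         253.56553272]
 [  0.         446.11399757 188.99808291]
 [  0.           0.           1.        ]] [[ 0.01393265 -0.99981809 -0.01302578  0.01737837]
 [-0.9818832  -0.01121839 -0.18915477  0.52845306]
 [ 0.18897423  0.01542522 -0.98186089  1.30032792]
 [ 0.          0.          0.          1.        ]]
wrist [[297.31863964   0.         258.36043501]
 [  0.         297.31863964 186.43072001]
 [  0.           0.           1.        ]] [[ 2.73008787e-01  9.62011522e-01  1.82016793e-04 -6.26276090e-01]
 [ 9.28862446e-01 -2.63650657e-01  2.60197786e-01 -3.13904286e-02]
 [ 2.50361257e-01 -7.08672133e-02 -9.65555322e-01  3.77027144e-01]
 [ 0.00000000e+00  0.00000000e+00  0.00000000e+00  1.00000000e+00]]
```

View pics/side0.png

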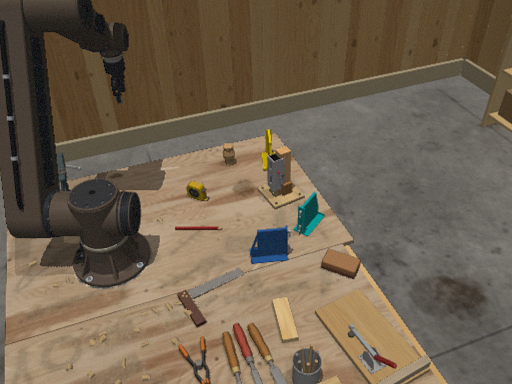

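View pics/top0.png

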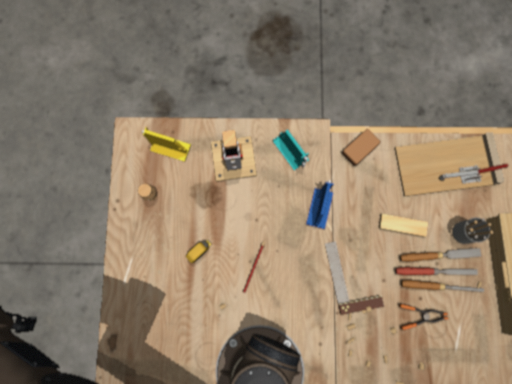

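View pics/wrist0.png

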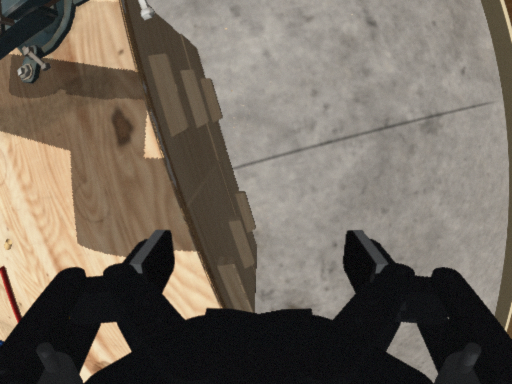

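The side view shows the blue bracket near (270,245) and the upright near (280,180). In the top view they are near (320,205) and (233,158). The wrist camera shows only the bench edge. Next I'll measure from depth.

```bash
cat > h.py <<'E'
import numpy as np, cv2
def cloud(f):
    K=f["camera_matrix"];T=f["extrinsics"];z=f["range_z"].astype(float)
    v,u=np.mgrid[0:z.shape[0],0:z.shape[1]]
    P=np.stack([(u-K[0,2])/K[0,0]*z,(v-K[1,2])/K[1,1]*z,z],-1)
    W=(P-T[:3,3])@T[:3,:3]
    W[z<=0]=np.nan
    return W
def proj(f,p):
    K=f["camera_matrix"];T=f["extrinsics"]
    c=np.asarray(p)@T[:3,:3].T+T[:3,3]
    return c[...,:2]/c[...,2:]*[K[0,0],K[1,1]]+[K[0,2],K[1,2]]
E
python3 - <<'E'
from h import *
for n,boxs in (("top",(( 180,240,270,330),(120,190,200,265))),("side",((215,270,240,300),(140,215,250,310)))):
    f=dict(np.load(n+"0.npz")); W=cloud(f); im=f["frame"]
    for k,b in enumerate(boxs):
        c=im[b[0]:b[1],b[2]:b[3]]
        cv2.imwrite(f"pics/{n}_c{k}.png",cv2.resize(c,None,fx=7,fy=7,interpolation=cv2.INTER_NEAREST))
    hsv=cv2.cvtColor(im,cv2.COLOR_BGR2HSV)
    m=(hsv[...,0]>103)&(hsv[...,0]<125)&(hsv[...,1]>150)
    b=boxs[0]; mm=np.zeros_like(m); mm[b[0]:b[1],b[2]:b[3]]=m[b[0]:b[1],b[2]:b[3]]
    P=W[mm]; P=P[~np.isnan(P[:,0])]
    print(n,mm.sum(),np.percentile(P,[1,50,99],axis=0))
    for lo,hi in((0,.012),(.02,.06),(.06,.1),(.1,.125)):
        q=P[(P[:,2]>lo)&(P[:,2]<hi)]
        if len(q)>10:
            r=cv2.minAreaRect((q[:,:2]*1000).astype(np.float32)); print(lo,hi,len(q),r,cv2.boxPoints(r).round().tolist())
    b=boxs[1]; Q=W[b[0]:b[1],b[2]:b[3]].reshape(-1,3)
    for lo,hi in((0.01,.02),(.06,.12),(.12,.185),(.185,.205)):
        q=Q[(Q[:,2]>lo)&(Q[:,2]<hi)]
        if len(q)>10:
            r=cv2.minAreaRect((q[:,:2]*1000).astype(np.float32)); print('U',lo,hi,len(q),r,cv2.boxPoints(r).round().tolist())
E
```

```text
top 628 [[ 0.42425343 -0.21027703 -0.00236639]
 [ 0.47630901 -0.17539657  0.00723189]
 [ 0.53659622 -0.14766416  0.12168082]]
0 0.012 331 ((479.863037109375, -180.2748565673828), (52.00455093383789, 111.75265502929688), 75.19859313964844) [[419.0, -191.0], [527.0, -220.0], [541.0, -169.0], [432.0, -141.0]]
0.02 0.06 66 ((481.27227783203125, -177.39401245117188), (9.37169075012207, 115.33768463134766), 78.6915283203125) [[424.0, -171.0], [537.0, -193.0], [539.0, -184.0], [426.0, -161.0]]
0.06 0.1 65 ((484.3748474121094, -180.24417114257812), (9.537741661071777, 106.20964813232422), 76.51581573486328) [[432.0, -172.0], [535.0, -197.0], [537.0, -188.0], [434.0, -163.0]]
0.1 0.125 123 ((488.4161071777344, -181.74618530273438), (10.094398498535156, 90.5418930053711), 75.93589782714844) [[443.0, -176.0], [531.0, -198.0], [534.0, -188.0], [446.0, -166.0]]
U 0.01 0.02 1012 ((635.7467651367188, 90.62512969970703), (130.71824645996094, 129.59840393066406), 9.413013458251953) [[561.0, 144.0], [582.0, 16.0], [711.0, 37.0], [690.0, 165.0]]
U 0.06 0.12 137 ((628.5421752929688, 89.47525024414062), 
[... 1382 characters left out ...]
203125, 190.65359497070312), (406.2208251953125, 191.869384765625), 68.53794860839844) [[525.0, 37.0], [704.0, -33.0], [852.0, 345.0], [674.0, 415.0]]
U 0.06 0.12 501 ((631.1906127929688, 106.10665893554688), (496.13824462890625, 84.6901626586914), 87.13854217529297) [[577.0, -140.0], [661.0, -144.0], [686.0, 352.0], [601.0, 356.0]]
U 0.12 0.185 424 ((627.226318359375, 64.47726440429688), (79.6109619140625, 380.81890869140625), 0.7081490755081177) [[585.0, 254.0], [590.0, -126.0], [669.0, -125.0], [665.0, 255.0]]
U 0.185 0.205 123 ((642.8576049804688, 89.06510925292969), (44.687599182128906, 42.74296188354492), 6.564472198486328) [[618.0, 108.0], [623.0, 65.0], [667.0, 70.0], [663.0, 113.0]]
```

```bash
cd pics; python3 -c "
import cv2,numpy as np
ims=[cv2.imread(f'{n}_c{k}.png') for n in('top','side') for k in(0,1)]
o=np.zeros((1100,1100,3),np.uint8)
y=[0,0,0,0]
for i,im in enumerate(ims):
    s=min(540/im.shape[0],540/im.shape[1]); im=cv2.resize(im,None,fx=s,fy=s)
    o[(i//2)*550:(i//2)*550+im.shape[0],(i%2)*550:(i%2)*550+im.shape[1]]=im
cv2.imwrite('m0.png',cv2.resize(o,(600,600),interpolation=cv2.INTER_AREA))"
```

```text
(no output)
```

View pics/m0.png

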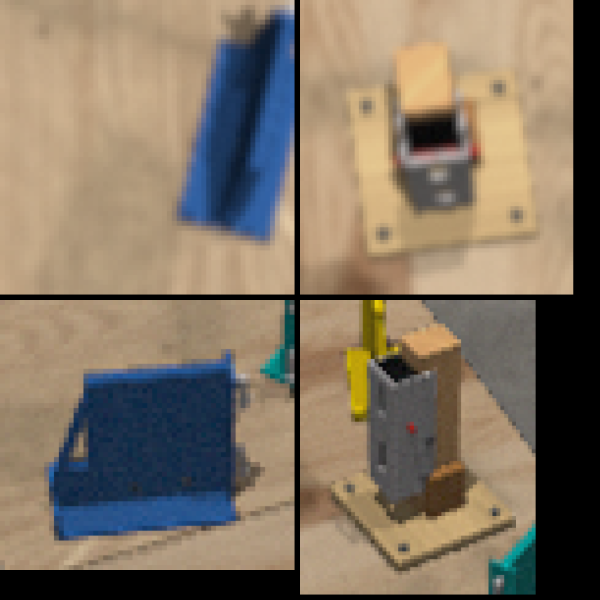

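jog_arm(
  moves=[
    {"x": 40,"y": -47},
    {"x": 40,"y": -47},
    {"x": 40,"y": -47},
    {"x": 40,"y": -47},
    {"x": 40,"y": -47},
    {"x": 40,"y": -47},
    {"x": 40,"y": -47},
    {"x": 3,"y": -60},
    {"x": 3,"y": -60},
    {"x": 3,"y": -60},
    {"x": 3,"y": -60},
    {"x": 0,"y": 0},
  ],
)

```text
schema error: expected keys x, y, z, spin
```

```bash
cat >> h.py <<'E'
def wcloud(f):
    K=f["camera_matrix"];T=f["extrinsics"];z=f["range_z"].astype(float)
    v,u=np.mgrid[0:z.shape[0],0:z.shape[1]]
    x=(u-K[0,2])/K[0,0];y=(v-K[1,2])/K[1,1];r=np.hypot(x,y)+1e-9
    t=np.tan(np.minimum(r,1.5))
    P=np.stack([x/r*t*z,y/r*t*z,z],-1)
    W=(P-T[:3,3])@T[:3,:3]; W[z<=0]=np.nan
    return W
def wproj(f,p):
    K=f["camera_matrix"];T=f["extrinsics"]
    c=np.asarray(p)@T[:3,:3].T+T[:3,3]
    h=np.hypot(c[...,0],c[...,1])+1e-12; th=np.arctan2(h,c[...,2])
    return c[...,:2]/h[...,None]*th[...,None]*[K[0,0],K[1,1]]+[K[0,2],K[1,2]]
E
python3 - <<'E'
from rig import *
import numpy as np, cv2
s=sense();print(s['t'],s['tcp_pos'],s['tool_rot'])
f=optics.grab_frame("wrist"); cv2.imwrite("pics/w1.png",f["frame"]); np.savez("w1.npz",**f)
E
```

```text
0.15 [0.17015222 0.60135561 0.40426904] [-4.31754740e-01 -3.11160551e+00  1.32071271e-03]
```

View pics/w1.png

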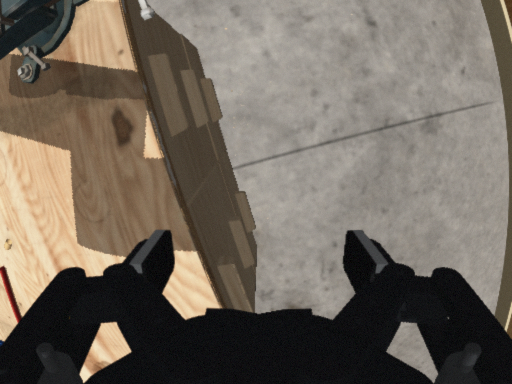

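The call was refused because every row needs all four keys, so the wrist picture is unchanged. I'll send it again.

jog_arm(
  moves=[
    {"x": 40,"y": -47,"z": 0,"spin": 0},
    {"x": 40,"y": -47,"z": 0,"spin": 0},
    {"x": 40,"y": -47,"z": 0,"spin": 0},
    {"x": 40,"y": -47,"z": 0,"spin": 0},
    {"x": 40,"y": -47,"z": 0,"spin": 0},
    {"x": 40,"y": -47,"z": 0,"spin": 0},
    {"x": 40,"y": -47,"z": 0,"spin": 0},
    {"x": 3,"y": -60,"z": 0,"spin": 0},
    {"x": 3,"y": -60,"z": 0,"spin": 0},
    {"x": 3,"y": -60,"z": 0,"spin": 0},
    {"x": 3,"y": -60,"z": 0,"spin": 0},
    {"x": 0,"y": 0,"z": 0,"spin": 0},
  ],
)

```text
t: 1.7
tcp_pos: [0.4652, 0.0167, 0.4031]
tool_rot: [0.429, 3.111, -0.0]
force: [-0.5, -0.1, 0.7]
gripper_width: 0.0854
```

```bash

python3 - <<'E'
from rig import *
import numpy as np, cv2
s=sense();print(s['t'],s['tcp_pos'],s['tool_rot'])
f=optics.grab_frame("wrist"); cv2.imwrite("pics/w2.png",f["frame"]); np.savez("w2.npz",**f)
E
```

```text
1.7 [0.46517823 0.01672224 0.40308708] [ 4.29040085e-01  3.11057260e+00 -4.87639542e-04]
```

View pics/w2.png

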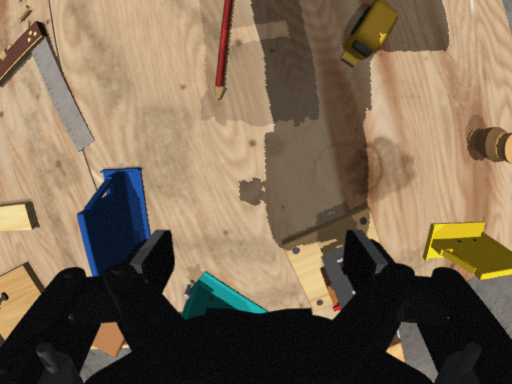

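The wrist view shows the blue bracket at (115,220) and the upright partly hidden near (340,280). I'll move over the bracket.

jog_arm(
  moves=[
    {"x": 2,"y": -50,"z": 0,"spin": 0.05},
    {"x": 2,"y": -50,"z": 0,"spin": 0},
    {"x": 2,"y": -50,"z": 0,"spin": 0},
    {"x": 2,"y": -48,"z": 0,"spin": 0},
    {"x": 0,"y": 0,"z": 0,"spin": 0},
  ],
)

```text
t: 2.38
tcp_pos: [0.4745, -0.179, 0.403]
tool_rot: [0.331, 3.122, 0.002]
force: [-0.2, 0.3, -0.3]
gripper_width: 0.0855
```

```bash

python3 - <<'E'
from rig import *
import numpy as np, cv2
from h import *
s=sense();print(s['t'],s['tcp_pos'],s['tool_rot'])
f=optics.grab_frame("wrist"); cv2.imwrite("pics/w3.png",f["frame"]); np.savez("w3.npz",**f)
F=[f]; 
for n in("top","side"):
    f=dict(np.load(n+"0.npz")); 
    F.append(f)
for i,f in enumerate(F):
    W=wcloud(f) if i==0 else cloud(f)
    hsv=cv2.cvtColor(f["frame"],cv2.COLOR_BGR2HSV)
    m=(hsv[...,0]>103)&(hsv[...,0]<125)&(hsv[...,1]>150)
    P=W[m]; P=P[np.isfinite(P[:,0])]
    P=P[(abs(P[:,0]-.48)<.1)&(abs(P[:,1]+.18)<.09)&(P[:,2]>-.01)&(P[:,2]<.14)]
    np.save(f"blue{i}.npy",P)
    for lo,hi in((0,.012),(.02,.06),(.06,.1),(.11,.13)):
        q=P[(P[:,2]>lo)&(P[:,2]<hi)]
        if len(q)>10:
            r=cv2.minAreaRect((q[:,:2]*1000).astype(np.float32)); print(i,lo,hi,len(q),np.round(r[0]),np.round(r[1]),r[2],cv2.boxPoints(r).round().tolist(),'zmed',np.median(q[:,2]))
    W=W.reshape(-1,3)
    q=W[(abs(W[:,0]-.635)<.11)&(abs(W[:,1]-.09)<.11)&(W[:,2]>.01)&(W[:,2]<.02)]
    if len(q)>10: r=cv2.minAreaRect((q[:,:2]*1000).astype(np.float32)); print('base',i,len(q),r, cv2.boxPoints(r).round().tolist())
E
```

```text
2.375 [ 0.47451446 -0.1790493   0.40302019] [3.31284210e-01 3.12214464e+00 1.57905158e-03]
0 0 0.012 3214 [ 479. -179.] [ 58. 118.] 75.78141784667969 [[415.0, -193.0], [529.0, -222.0], [543.0, -165.0], [429.0, -136.0]] zmed 0.002877290610701599
0 0.02 0.06 192 [ 479. -180.] [ 23. 115.] 76.63970947265625 [[420.0, -177.0], [532.0, -204.0], [537.0, -182.0], [425.0, -155.0]] zmed 0.04446815282673977
0 0.06 0.1 330 [ 484. -181.] [ 24. 106.] 75.92774963378906 [[429.0, -179.0], [532.0, -205.0], [538.0, -182.0], [435.0, -156.0]] zmed 0.08206498789580231
0 0.11 0.13 1164 [ 490. -184.] [23. 95.] 78.18771362304688 [[441.0, -185.0], [534.0, -205.0], [539.0, -182.0], [446.0, -163.0]] zmed 0.11660186095756693
base 0 3016 ((634.2944946289062, 90.464599609375), (129.59671020507812, 130.69192504882812), 8.90982437133789) [[560.0, 145.0], [580.0, 16.0], [708.0, 36.0], [688.0, 165.0]]
1 0 0.012 341 [ 480. -180.] [ 52. 112.] 75.17377471923828 [[419.0, -191.0], [527.0, -220.0], [541.0, -169.0], [433.0, -141.0]] zmed 0.00413605084834845
1 0.02 0.06 66 [ 481. -177.] [  9. 115.] 78.6915283203125 [[424.0, -1
[... 650 characters left out ...]
229.0], [543.0, -172.0], [430.0, -140.0]] zmed 0.0051048708043821625
2 0.02 0.06 254 [ 479. -185.] [ 16. 114.] 77.66766357421875 [[422.0, -181.0], [533.0, -205.0], [537.0, -189.0], [425.0, -165.0]] zmed 0.03975577264059278
2 0.06 0.1 239 [ 483. -187.] [ 13. 107.] 77.83826446533203 [[429.0, -182.0], [534.0, -205.0], [536.0, -192.0], [432.0, -169.0]] zmed 0.08026593584083916
2 0.11 0.13 77 [ 490. -188.] [14. 94.] 78.93035888671875 [[443.0, -185.0], [535.0, -203.0], [537.0, -190.0], [445.0, -172.0]] zmed 0.11645530711480538
base 2 473 ((634.3890991210938, 86.68016815185547), (133.3595428466797, 134.76226806640625), 8.00476360321045) [[559.0, 144.0], [578.0, 11.0], [710.0, 29.0], [691.0, 163.0]]
```

View pics/w3.png

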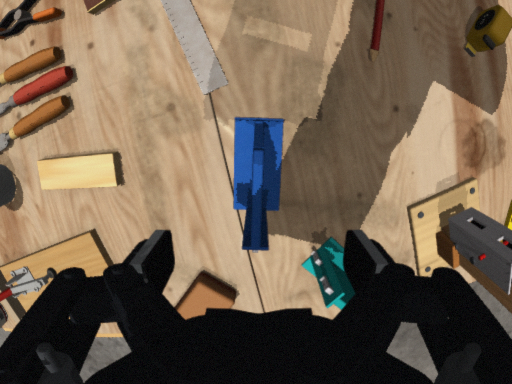

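The wrist view shows the blue bracket between the jaws. Its ledge spans (235..283, 118..210), and the web leads to the heel near (256,248). The upright's face is at right, with both slots visible near (475,220) and (505,237). I'll refine the bracket yaw and estimate the slot heights by rectifying the face plane.

```bash
cat > s.py <<'E'
from h import *
import sys
def rect(f,fn,out,o=(634.8,90.5),yaw=9.1,y0=-30,y1=30,z0=50,z1=200,s=4,xf=-30):
    a=np.radians(yaw); c,sn=np.cos(a),np.sin(a)
    zz,yy=np.mgrid[z1:z0:-1/s, y1:y0:-1/s]   # left = +y (viewed from front looking +x, +y is left)
    X=o[0]+c*xf-sn*yy; Y=o[1]+sn*xf+c*yy
    uv=fn(f,np.stack([X,Y,zz],-1)/1000).astype(np.float32)
    im=cv2.remap(f["frame"],uv[...,0],uv[...,1],cv2.INTER_CUBIC)
    for z in range(z0,z1,10):
        r=int((z1-z)*s); im[min(r,im.shape[0]-1),:8 if z%50 else 20]=(0,255,0)
    cv2.imwrite(out,im)
    return im
E
python3 - <<'E'
from s import *
w=dict(np.load("w3.npz")); t=dict(np.load("top0.npz")); w2=dict(np.load("w2.npz"));sd=dict(np.load("side0.npz"))
ims=[rect(w,wproj,"pics/r.png"),rect(w2,wproj,"pics/r.png"),rect(t,proj,"pics/r.png")]
cv2.imwrite("pics/rect0.png",np.hstack(ims))
P=np.load("blue0.npy")*1000; q=P[P[:,2]>112]
a=np.radians(-14.2)
for _ in range(4):
    d=np.array([np.cos(a),np.sin(a)]);n=np.array([-d[1],d[0]])
    s=(q[:,:2]-[474,-178])@d; l=(q[:,:2]-[474,-178])@n
    k=(s<45)
    l0=np.median(l[k]); k&=abs(l-l0)<7
    p=np.polyfit(s[k],l[k],1); print(np.degrees(a),p,s.min(),s.max(),l[k].min(),l[k].max(),k.sum(), l[s>55].min(),l[s>55].max()); a+=np.arctan(p[0])
E
```

```text
-14.2 [0.00349224 0.01967417] -30.464093742346893 64.20440413109513 -4.990128753398913 5.09856294865614 900 -11.414130500392721 11.597620551247452
-13.999910460929938 [6.02014488e-05 1.93310945e-02] -30.455828726869054 64.17449985541955 -4.951220375489606 5.026134305553663 900 -11.629295401587237 11.376837747681964
-13.996461171995485 [1.03779190e-06 1.93251824e-02] -30.455682991574133 64.1739774805103 -4.952405757533564 5.024963199158554 900 -11.63300333458285 11.373030508944716
-13.996401710899804 [1.78901346e-08 1.93250804e-02] -30.45568047832614 64.17396847343115 -4.952426191766152 5.024943010701875 900 -11.633067253984178 11.37296487691509
```

View pics/rect0.png

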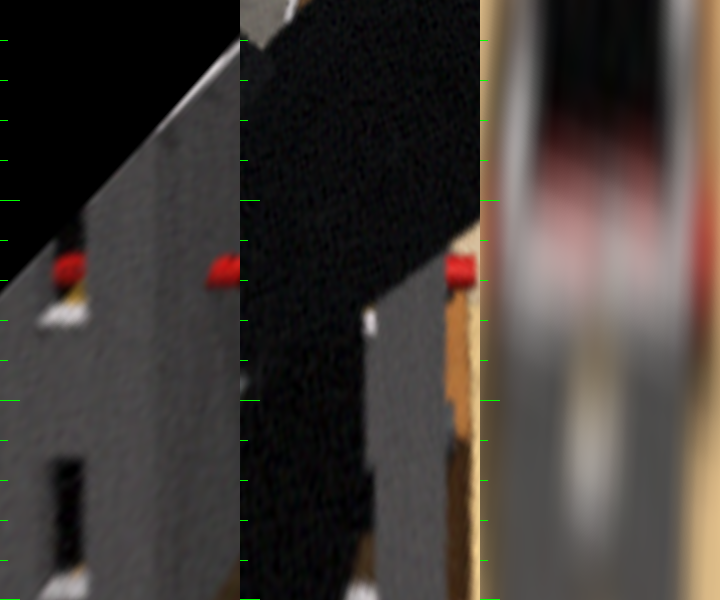

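```bash
python3 - <<'E'
from s import *
a=np.radians(9.1); R=np.array([[np.cos(a),np.sin(a)],[-np.sin(a),np.cos(a)]])
for n,fn in(("w3",wcloud),("w2",wcloud),("top0",cloud),("side0",cloud)):
    f=dict(np.load(n+".npz")); W=fn(f)*1000
    L=(W[...,:2]-[634.8,90.5])@R.T
    m=(abs(L[...,0])<80)&(abs(L[...,1])<70)&(W[...,2]>25)
    g=f["frame"].astype(int); grey=(np.ptp(g,-1)<25)&m
    face=grey&(L[...,0]<-15)&(abs(L[...,1])<40)&(W[...,2]>60)&(W[...,2]<185)
    p=np.c_[L[face],W[face][:,2]]
    if len(p)>5: print(n,len(p),np.percentile(p,[2,10,25,50,75,90,98],axis=0).round(1).tolist())
    red=m&(g[...,2]>150)&(g[...,1]<70)
    v,u=np.nonzero(red)
    for i,j in list(zip(v,u))[:40:3]: print('  red',j,i,L[i,j].round(1),W[i,j,2].round(1))
E
```

```text
w3 2416 [[-45.2, -22.3, 62.5], [-44.7, -21.7, 72.0], [-44.2, -21.2, 92.0], [-43.1, -18.5, 120.5], [-30.5, 0.2, 146.5], [-21.6, 14.1, 165.9], [-16.6, 20.1, 177.8]]
  red 507 242 [-27.9  16.9] 131.6
  red 505 244 [-26.4  13.6] 131.2
  red 482 256 [-28.8 -25.7] 130.6
  red 481 257 [-28.1 -27.3] 130.4
  red 484 257 [-26.8 -23.4] 131.8
  red 481 259 [-26.3 -28.2] 131.6
w2 803 [[-45.5, -20.6, 61.5], [-45.1, -19.2, 67.9], [-44.7, -16.5, 84.1], [-44.4, -12.0, 109.6], [-44.0, -7.2, 129.3], [-43.6, -3.9, 139.6], [-42.6, 0.7, 147.2]]
  red 337 306 [-29.7 -23.9] 130.0
  red 335 307 [-29.7 -26.2] 130.3
  red 338 307 [-29.  -23.3] 131.4
  red 335 308 [-28.5 -26.6] 130.4
  red 338 308 [-26.6 -23.7] 130.2
  red 334 309 [-29.1 -27.9] 132.0
  red 337 309 [-26.4 -25.1] 130.8
  red 335 310 [-26.4 -27.4] 131.0
top0 191 [[-44.1, -21.5, 63.0], [-43.7, -18.7, 75.0], [-43.3, -11.6, 105.7], [-42.8, 2.6, 135.4], [-41.3, 14.9, 170.7], [-23.2, 19.3, 179.4], [-15.3, 21.5, 182.7]]
side0 371 [[-45.3, -28.2, 62.4], [-44.2, -25.6, 74.5], [-42.7, -23.1, 94.6], [-38.9, -18.6, 131.4], [-26.6, 2.9, 162.2], [-19.0, 13.6, 176.0], [-15.8, 18.9, 182.4]]
  red 278 172 [-29.3 -32.1] 135.1
```

```bash
python3 - <<'E'
from s import *
f=dict(np.load("w3.npz")); cv2.imwrite("pics/w3u.png",cv2.resize(f["frame"][160:310,400:512],None,fx=5,fy=5,interpolation=cv2.INTER_CUBIC)[:600])
E
```

```text
(no output)
```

View pics/w3u.png

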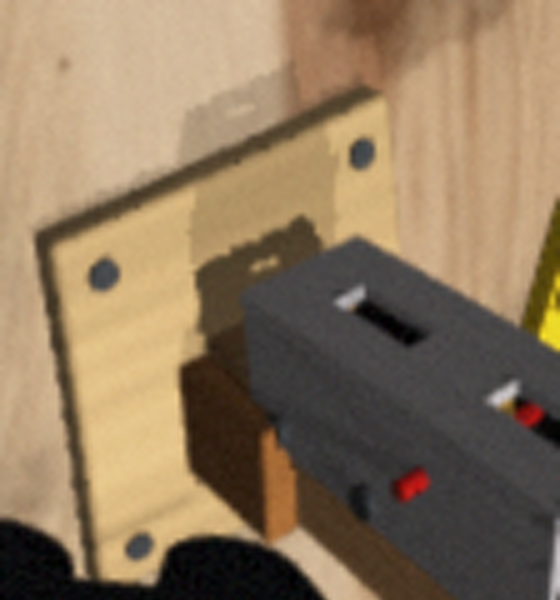

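The face lies at about −44.5 mm from the base centre, so the base is offset from the upright's origin. I'll fit the face plane itself and rectify again.

```bash
python3 - <<'E'
from s import *
a=np.radians(9.1); R=np.array([[np.cos(a),np.sin(a)],[-np.sin(a),np.cos(a)]])
for n,fn in(("w3",wcloud),("w2",wcloud),("top0",cloud)):
    f=dict(np.load(n+".npz")); W=fn(f)*1000
    L=(W[...,:2]-[634.8,90.5])@R.T
    m=(abs(L[...,0]+44.5)<2.5)&(abs(L[...,1])<25)&(W[...,2]>60)&(W[...,2]<185)
    A=np.c_[L[m][:,1],W[m][:,2]-120,np.ones(m.sum())]
    p=np.linalg.lstsq(A,L[m][:,0],rcond=None)[0]; print(n,m.sum(),p, L[m][:,1].min(),L[m][:,1].max())
    sd=(abs(L[...,1]+21.5)<2.5)&(L[...,0]>-42)&(L[...,0]<-10)&(W[...,2]>60)&(W[...,2]<185)
    if sd.sum()>20:
        p=np.polyfit(L[sd][:,0]+44.5,L[sd][:,1],1); print(' side',sd.sum(),p)
w=dict(np.load("w3.npz")); t=dict(np.load("top0.npz")); w2=dict(np.load("w2.npz"))
cv2.imwrite("pics/rect1.png",np.hstack([rect(g,fn,"pics/r.png",xf=-44.5) for g,fn in((w,wproj),(w2,wproj),(t,proj))]))
E
```

```text
w3 1349 [ 9.49077970e-04 -4.63338830e-04 -4.40796702e+01] -22.586427444142256 23.401949943446127
 side 1203 [-7.62505888e-03 -2.11391429e+01]
w2 803 [ 1.16088396e-02 -4.38844898e-04 -4.42299438e+01] -21.550888461333745 6.091123784894919
 side 22 [ 2.92702603e-03 -2.27672111e+01]
top0 142 [ 2.68869276e-03  7.61864340e-04 -4.30552797e+01] -21.644954259747486 21.912806462758994
```

View pics/rect1.png

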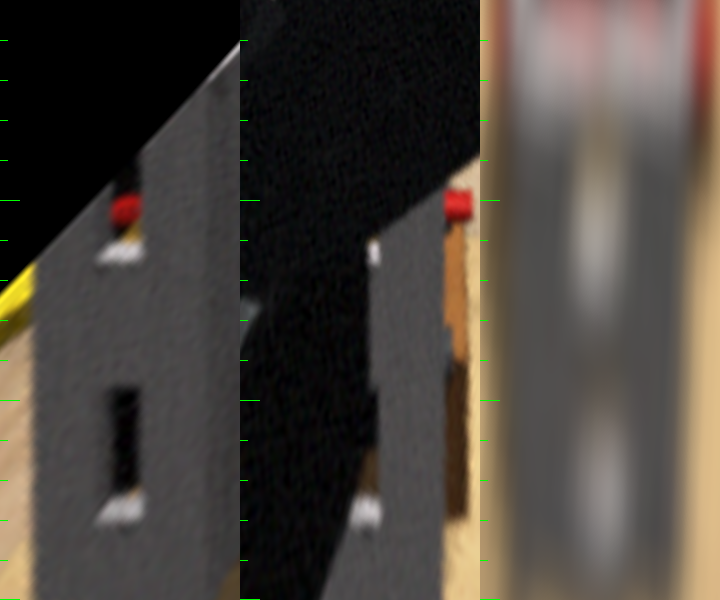

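Both wrist views agree. The upper slot's lower edge is about 134.5 mm above the bench and the lower slot's about 69 mm. Spacing and slot height match the spec, so the shift is about −10.5 mm. Now I'll grasp the bracket.

jog_arm(
  moves=[
    {"x": 0,"y": 1,"z": -50,"spin": -0.033},
    {"x": 0,"y": 0,"z": -50,"spin": 0},
    {"x": 0,"y": 0,"z": -45,"spin": 0},
    {"x": 0,"y": 0,"z": -20,"spin": 0},
    {"x": 0,"y": 0,"z": 0,"spin": 0},
  ],
)

```text
t: 3.05
tcp_pos: [0.4755, -0.1668, 0.2348]
tool_rot: [0.367, 3.117, 0.003]
force: [0.1, 0.1, 0.9]
gripper_width: 0.0851
```

```bash
cat > st.py <<'E'
from rig import *
import numpy as np
s=sense();r=s['tool_rot'];ph=np.degrees(np.arctan2(r[1],r[0]))
print(round(s['t'],2),(s['tcp_pos']*1000).round(1),'rot',r.round(4),'heading',(2*ph-180+90)%180-90, 'F',s['force'].round(1),'T',s['torque'].round(2),'w',s['gripper_width'])
E
python3 st.py
```

```text
3.05 [ 475.5 -166.8  234.8] rot [3.6710e-01 3.1166e+00 2.7000e-03] heading -13.43727886791305 F [0.1 0.1 0.9] T [ 0.02 -0.06  0.01] w 0.08512100050493282
```

jog_arm(
  moves=[
    {"x": -1.5,"y": -11,"z": 0,"spin": -0.01},
    {"x": 0,"y": 0,"z": 0,"spin": 0},
  ],
)

```text
t: 3.3
tcp_pos: [0.4746, -0.1771, 0.2366]
tool_rot: [0.38, 3.113, 0.001]
force: [-0.4, 0.1, 0.2]
gripper_width: 0.0854
```

```bash
python3 st.py
```

```text
3.3 [ 474.6 -177.1  236.6] rot [3.7980e-01 3.1129e+00 1.5000e-03] heading -13.913802303319386 F [-0.4  0.1  0.2] T [-0.02  0.06 -0.02] w 0.08542358678118477
```

jog_arm(
  moves=[
    {"x": -0.5,"y": -1,"z": -1.5,"spin": 0},
    {"x": 0,"y": 0,"z": 0,"spin": 0},
    {"x": 0,"y": 0,"z": 0,"spin": 0},
    {"x": 0,"y": 0,"z": 0,"spin": 0},
    {"x": 0,"y": 0,"z": 0,"spin": 0},
    {"x": 0,"y": 0,"z": 0,"spin": 0},
  ],
  jaw=0,
  newtons=110,
)

```text
t: 4.05
tcp_pos: [0.474, -0.1783, 0.2365]
tool_rot: [0.381, 3.111, 0.0]
force: [-0.5, -0.1, 0.8]
gripper_width: 0.009
```

```bash
python3 st.py
```

```text
4.05 [ 474.  -178.3  236.5] rot [3.8080e-01 3.1106e+00 2.0000e-04] heading -13.95713283014311 F [-0.5 -0.1  0.8] T [-0.05  0.03  0.  ] w 0.008994297605983985
```

jog_arm(
  moves=[
    {"x": 0,"y": 0,"z": 20,"spin": 0},
    {"x": 0,"y": 0,"z": 50,"spin": 0},
    {"x": 0,"y": 0,"z": 55,"spin": 0},
    {"x": 0,"y": 40,"z": 0,"spin": 0.1},
    {"x": 0,"y": 50,"z": 0,"spin": 0.1},
    {"x": 0,"y": 50,"z": 0,"spin": 0.1},
    {"x": 0,"y": 50,"z": 0,"spin": 0.1},
    {"x": 0,"y": 30,"z": 0,"spin": 0},
    {"x": 0,"y": 10,"z": 0,"spin": 0},
    {"x": 0,"y": 0,"z": 0,"spin": 0},
  ],
)

```text
t: 5.3
tcp_pos: [0.4721, 0.058, 0.364]
tool_rot: [-0.264, 3.126, 0.003]
force: [-0.2, 0.3, -3.0]
gripper_width: 0.0088
```

```bash
python3 st.py;python3 - <<'E'
from rig import *
import numpy as np, cv2
ims=[]
for n in("wrist","side","top"):
    f=optics.grab_frame(n); np.savez(n+"4.npz",**f); ims.append(f["frame"])
cv2.imwrite("pics/m4.png",np.vstack([cv2.resize(np.hstack(ims[:2]),(800,300))]))
E
```

```text
5.3 [472.1  58.  364. ] rot [-2.6370e-01  3.1264e+00  3.1000e-03] heading 9.641002245356788 F [-0.2  0.3 -3. ] T [-0.02 -0.   -0.01] w 0.008780545287620505
```

View pics/m4.png

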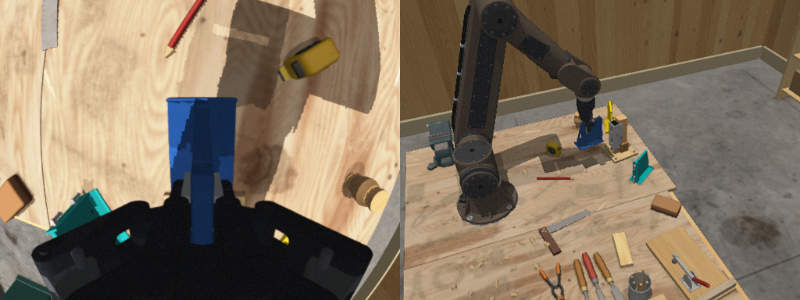

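The bracket is held straight between the jaws in the wrist view, with the ledge at (165..237, 97..190). I'll check its in-hand pose from the depth.

```bash
cat > br.py <<'E'
from h import *
import sys
def pose(f,tcp,head):
    W=wcloud(f)*1000
    hsv=cv2.cvtColor(f["frame"],cv2.COLOR_BGR2HSV)
    m=(hsv[...,0]>103)&(hsv[...,0]<125)&(hsv[...,1]>120)&np.isfinite(W[...,0])
    a=np.radians(head); c,s=np.cos(a),np.sin(a)
    P=W[m]-tcp; L=np.c_[P[:,0]*c+P[:,1]*s,-P[:,0]*s+P[:,1]*c,P[:,2]]
    z=L[:,2]; L=L[(abs(L[:,1])<40)&(L[:,0]<75)&(L[:,0]>-70)]
    q=L[(L[:,2]<-222)&(L[:,2]>-245)]
    A=np.c_[q[:,:2],np.ones(len(q))]; p=np.linalg.lstsq(A,q[:,2],rcond=None)[0]
    k=abs(q[:,2]-A@p)<3; p=np.linalg.lstsq(A[k],q[k,2],rcond=None)[0]
    r=cv2.minAreaRect(q[k][:,:2].astype(np.float32))
    print('ledge n',k.sum(),'slope x,y',p[:2].round(4),'z0(top of ledge rel tcp)',p[2].round(1),'rect',r, 'x',q[k][:,0].min(),q[k][:,0].max(),'y',q[k][:,1].min(),q[k][:,1].max())
    # ledge side edges -> yaw
    e=[]
    for x in range(-50,-22,4):
        b=q[k&(abs(q[:,0]-x)<2)]
        if len(b)>10: e.append((x,b[:,1].min(),b[:,1].max()))
    e=np.array(e); 
    if len(e)>2: print('yaw rel', np.polyfit(e[:,0],e[:,1],1),np.polyfit(e[:,0],e[:,2],1), 'mid',((e[:,1]+e[:,2])/2).round(1))
E
python3 - <<'E'
from br import *
pose(dict(np.load("wrist4.npz")),[472.1,58.,364.],9.64)
pose(dict(np.load("w3.npz")),[474.5,-179.05,403.0-168],-13.99)
E
```

```text
ledge n 5901 slope x,y [-0.0047 -0.0007] z0(top of ledge rel tcp) -233.5 rect ((-12.96722412109375, 2.0875930786132812), (58.948822021484375, 82.88214111328125), 89.86201477050781) x -54.41449588427878 28.544707841760513 y -27.419774297022403 31.64180509217838
yaw rel [ 1.09290195e-02 -2.67065576e+01] [-2.35243609e-02  3.03736937e+01] mid [2.2 2.2 1.9 2.  2.2 2.2 1.9]
ledge n 3171 slope x,y [-0.0014  0.0019] z0(top of ledge rel tcp) -232.1 rect ((6.2094879150390625, 1.2157974243164062), (115.87728881835938, 59.31554412841797), 0.517740786075592) x -51.677966121712274 64.37605861243351 y -28.515579957056598 30.785941963192805
yaw rel [ 1.98116613e-02 -2.71326085e+01] [-1.22308851e-02  2.95957564e+01] mid [0.9 1.  1.2 1.3 1.3 0.9 1. ]
```

```bash
python3 - <<'E'
from s import *
f=dict(np.load("top4.npz")); cv2.imwrite("pics/t4.png",cv2.resize(f["frame"][110:260,160:360],(800,600),interpolation=cv2.INTER_CUBIC))
g=dict(np.load("side4.npz")); cv2.imwrite("pics/s4.png",cv2.resize(g["frame"][100:250,190:390],(800,600),interpolation=cv2.INTER_CUBIC))
a=np.radians(9.1); R=np.array([[np.cos(a),np.sin(a)],[-np.sin(a),np.cos(a)]])
for n,fr in(("top",f),("side",g),("wrist",dict(np.load("wrist4.npz")))):
    W=(wcloud if n=="wrist" else cloud)(fr)*1000; L=(W[...,:2]-[634.8,90.5])@R.T
    hsv=cv2.cvtColor(fr["frame"],cv2.COLOR_BGR2HSV)
    m=(hsv[...,0]>103)&(hsv[...,0]<125)&(hsv[...,1]>120)&(W[...,2]>110)&(W[...,2]<270)&(abs(L[...,1])<60)&(L[...,0]<-40)
    z=W[...,2][m]; l=L[m]
    print(n,m.sum())
    for lo,hi in((120,140),(140,180),(180,220),(220,250)):
        k=(z>lo)&(z<hi)
        if k.sum()>5: print(lo,k.sum(),np.percentile(l[k],[3,25,50,75,97],axis=0).round(1).tolist(),np.median(z[k]))
    k=(abs(L[...,0]+44)<15)&(abs(L[...,1])<32)&(W[...,2]>70)&(W[...,2]<185)&(np.ptp(fr["frame"].astype(int),-1)<25)
    if k.sum()>10:print('chan',k.sum(),np.percentile(L[k],[3,25,50,75,97],axis=0).round(1).tolist())
E
```

```text
top 0
chan 51 [[-43.6, -21.8], [-43.2, -17.8], [-42.6, -7.7], [-36.8, 9.4], [-31.5, 21.0]]
side 794
120 227 [[-219.1, -38.6], [-193.0, -29.8], [-163.3, -20.0], [-133.8, -12.2], [-107.0, -3.2]] 132.54346147682273
140 271 [[-217.5, -17.2], [-192.7, -13.0], [-162.4, -11.3], [-131.1, -9.6], [-104.9, -5.8]] 158.99236181485702
180 205 [[-205.1, -17.0], [-185.3, -14.2], [-140.1, -11.8], [-119.6, -9.3], [-102.9, -5.4]] 198.04703528880322
220 89 [[-195.8, -16.9], [-186.1, -13.4], [-159.5, -11.1], [-110.4, -8.8], [-102.0, -3.7]] 234.98058080098863
chan 237 [[-45.6, -26.3], [-43.2, -22.6], [-41.4, -13.7], [-37.7, 4.4], [-30.2, 16.6]]
wrist 11189
120 6311 [[-219.2, -32.5], [-205.2, -23.1], [-188.1, -10.7], [-169.0, 14.3], [-147.8, 23.7]] 130.6076261648718
140 381 [[-218.2, -13.3], [-217.1, -7.4], [-214.4, -4.7], [-212.4, -1.6], [-104.0, 6.4]] 169.17190906201884
180 1012 [[-211.3, -9.3], [-207.4, -7.1], [-203.9, -4.7], [-201.2, -2.1], [-173.0, 0.1]] 203.37058835106916
220 3415 [[-198.4, -9.1], [-195.1, -6.9], [-185.4, -4.4], [-173.6, -2.0], [-161.2, 0.3]] 244.01618127551538
```

View pics/t4.png

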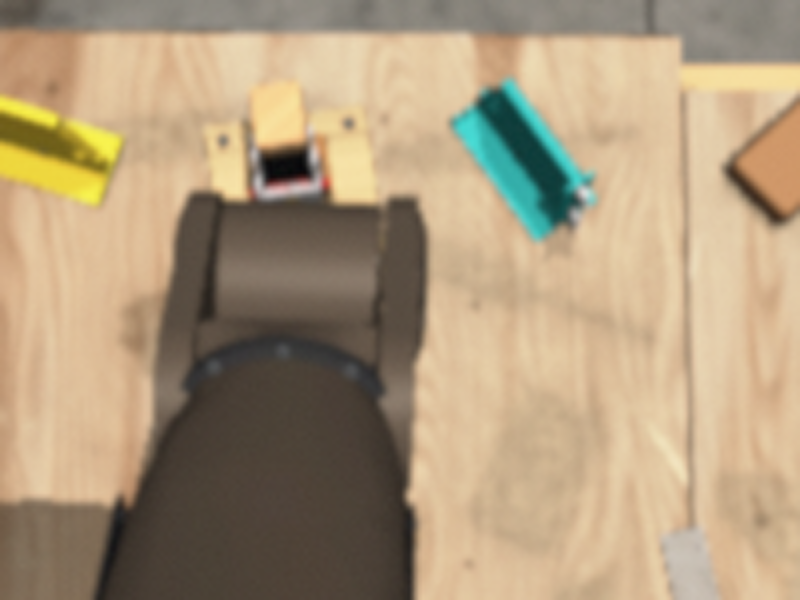

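View pics/s4.png

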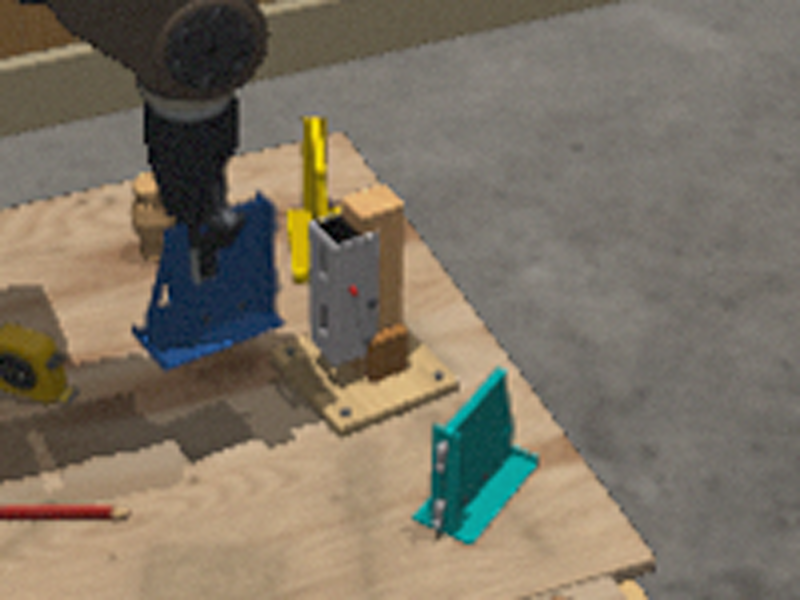

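jog_arm(
  moves=[
    {"x": 8,"y": 3,"z": -25,"spin": -0.009},
    {"x": 8,"y": 3,"z": -25,"spin": 0},
    {"x": 5,"y": 2.4,"z": -15,"spin": 0},
    {"x": 0,"y": 0,"z": 0,"spin": 0},
  ],
)

```text
t: 5.95
tcp_pos: [0.4944, 0.0621, 0.2977]
tool_rot: [-0.238, 3.127, 0.002]
force: [0.2, 0.7, -1.6]
gripper_width: 0.0089
```

```bash
cat >> st.py <<'E'
a=np.radians(9.1); R=np.array([[np.cos(a),np.sin(a)],[-np.sin(a),np.cos(a)]])
l=R@(s['tcp_pos'][:2]*1000-[634.8,90.5]); print('local',l.round(1),'gap to face',(-44.2-65-l[0]).round(1),'Flocal',(R@s['force'][:2]).round(1))
E
python3 st.py; python3 - <<'E'
from rig import *
import numpy as np, cv2
from br import *
f=optics.grab_frame("side"); cv2.imwrite("pics/s5.png",cv2.resize(f["frame"][100:250,190:390],(800,600),interpolation=cv2.INTER_CUBIC)); np.savez("side5.npz",**f)
E
```

```text
5.95 [494.4  62.1 297.7] rot [-2.3770e-01  3.1269e+00  2.4000e-03] heading 8.6934990587161 F [ 0.2  0.7 -1.6] T [-0.06  0.05 -0.02] w 0.008947699675405136
local [-143.2   -5.8] gap to face 34.0 Flocal [0.3 0.7]
```

View pics/s5.png

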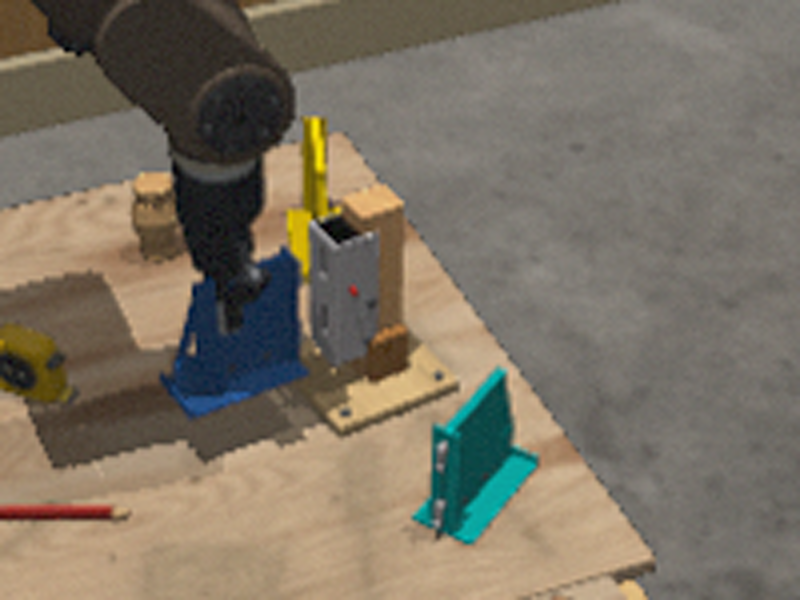

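The bracket sits in front of the steel face. TCP local y is −5.8 mm and the aim is about −1.3, so I'll correct sideways before approaching.

jog_arm(
  moves=[
    {"x": -0.7,"y": 4.4,"z": -0.5,"spin": 0.007},
    {"x": 0,"y": 0,"z": 0,"spin": 0},
  ],
)

```text
t: 6.25
tcp_pos: [0.4934, 0.0666, 0.2991]
tool_rot: [-0.249, 3.123, 0.002]
force: [-0.2, 0.4, -3.2]
gripper_width: 0.0089
```

```bash
python3 st.py; python3 - <<'E'
from rig import *
import numpy as np, cv2
from br import *
s=sense(); r=s['tool_rot'];h=2*np.degrees(np.arctan2(r[1],r[0]))-180
f=optics.grab_frame("wrist"); pose(f,s['tcp_pos']*1000,h); np.savez("wrist6.npz",**f); cv2.imwrite("pics/w6.png",f["frame"])
E
```

```text
6.25 [493.4  66.6 299.1] rot [-2.4870e-01  3.1235e+00  2.0000e-03] heading 9.105914285009618 F [-0.2  0.4 -3.2] T [-0.01  0.01 -0.  ] w 0.008918179533019727
local [-143.4   -1.3] gap to face 34.2 Flocal [-0.2  0.4]
ledge n 5909 slope x,y [-0.0009 -0.0015] z0(top of ledge rel tcp) -233.5 rect ((-10.467611312866211, 1.6426029205322266), (59.209228515625, 79.33354187011719), 89.807861328125) x -50.13507201257898 29.29821547668985 y -28.026212356069838 31.372624653524312
yaw rel [ 9.03941339e-03 -2.70638728e+01] [-9.02137544e-03  3.07410854e+01] mid [1.9 2.  1.7 1.6 1.9 1.9 1.9]
```

View pics/w6.png

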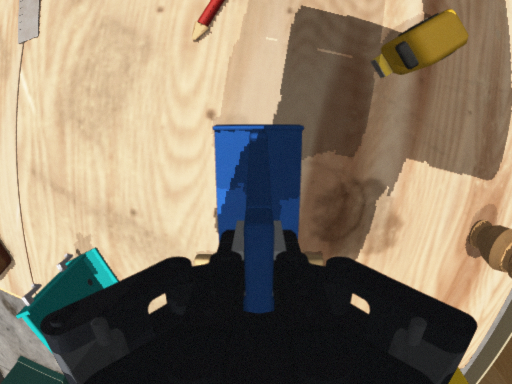

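jog_arm(
  moves=[
    {"x": 8,"y": 1.3,"z": -2,"spin": 0},
    {"x": 6,"y": 1,"z": -1,"spin": 0},
    {"x": 0,"y": 0,"z": 0,"spin": 0},
  ],
)

```text
t: 6.68
tcp_pos: [0.5087, 0.069, 0.2966]
tool_rot: [-0.249, 3.122, 0.002]
force: [0.8, -0.6, -2.2]
gripper_width: 0.0089
```

```bash
python3 st.py
```

```text
6.67 [508.7  69.  296.6] rot [-2.4880e-01  3.1217e+00  1.8000e-03] heading 9.115183080554004 F [ 0.8 -0.6 -2.2] T [-0.04  0.07  0.03] w 0.008872176741695562
local [-127.9   -1.3] gap to face 18.7 Flocal [ 0.7 -0.7]
```

jog_arm(
  moves=[
    {"x": 3,"y": 0.5,"z": 0.4,"spin": 0},
    {"x": 2,"y": 0.3,"z": 0,"spin": 0},
    {"x": 2,"y": 0.3,"z": 0,"spin": 0},
    {"x": 0,"y": 0,"z": 0,"spin": 0},
  ],
)

```text
t: 7.18
tcp_pos: [0.5161, 0.0702, 0.2969]
tool_rot: [-0.249, 3.122, 0.002]
force: [-0.7, 1.7, -2.8]
gripper_width: 0.0091
```

```bash
python3 st.py
```

```text
7.17 [516.1  70.2 296.9] rot [-2.4880e-01  3.1222e+00  1.8000e-03] heading 9.113912306930729 F [-0.7  1.7 -2.8] T [-0.05  0.01  0.  ] w 0.00911495826312586
local [-120.4   -1.3] gap to face 11.2 Flocal [-0.4  1.8]
```

jog_arm(
  moves=[
    {"x": 2,"y": 0.3,"z": 0.2,"spin": 0},
    {"x": 2,"y": 0.3,"z": 0,"spin": 0},
    {"x": 0,"y": 0,"z": 0,"spin": 0},
  ],
)

```text
t: 7.55
tcp_pos: [0.5203, 0.0708, 0.2971]
tool_rot: [-0.249, 3.122, 0.002]
force: [-0.2, -0.2, -2.5]
gripper_width: 0.0088
```

```bash
python3 st.py
```

```text
7.55 [520.3  70.8 297.1] rot [-2.4890e-01  3.1223e+00  1.8000e-03] heading 9.113815674624135 F [-0.2 -0.2 -2.5] T [0.   0.05 0.04] w 0.008751344600658649
local [-116.2   -1.3] gap to face 7.0 Flocal [-0.3 -0.1]
```

The gap is 7 mm with no contact force, so the tabs are entering. I'll keep going gently.

jog_arm(
  moves=[
    {"x": 2,"y": 0.3,"z": 0.2,"spin": 0},
    {"x": 1.5,"y": 0.2,"z": 0,"spin": 0},
    {"x": 1.5,"y": 0.2,"z": 0,"spin": 0},
    {"x": 0,"y": 0,"z": 0,"spin": 0},
  ],
)

```text
t: 8.05
tcp_pos: [0.5256, 0.0716, 0.2973]
tool_rot: [-0.249, 3.123, 0.002]
force: [-0.0, 0.2, -2.7]
gripper_width: 0.0089
```

```bash
python3 st.py
```

```text
8.05 [525.6  71.6 297.3] rot [-2.4880e-01  3.1225e+00  1.8000e-03] heading 9.11302550502225 F [-0.   0.2 -2.7] T [-0.03  0.12 -0.04] w 0.00889463948041714
local [-110.8   -1.4] gap to face 1.6 Flocal [-0.   0.2]
```

jog_arm(
  moves=[
    {"x": 1,"y": 0.2,"z": 0,"spin": 0},
    {"x": 1,"y": 0.2,"z": 0,"spin": 0},
    {"x": 0,"y": 0,"z": 0,"spin": 0},
  ],
)

```text
t: 8.43
tcp_pos: [0.5262, 0.0718, 0.2968]
tool_rot: [-0.249, 3.128, 0.002]
force: [0.1, -0.2, -3.2]
gripper_width: 0.0089
```

```bash
python3 st.py
```

```text
8.43 [526.2  71.8 296.8] rot [-2.4890e-01  3.1279e+00  2.1000e-03] heading 9.100908578178434 F [ 0.1 -0.2 -3.2] T [-0.04  0.1   0.01] w 0.008909332635481155
local [-110.2   -1.2] gap to face 1.0 Flocal [ 0.1 -0.3]
```

jog_arm(
  moves=[
    {"x": 2,"y": 0.3,"z": 0,"spin": 0},
    {"x": 2,"y": 0.3,"z": 0,"spin": 0},
  ],
)

```text
t: 8.68
tcp_pos: [0.5278, 0.0723, 0.296]
tool_rot: [0.249, -3.126, -0.002]
force: [-14.7, -2.7, 2.2]
gripper_width: 0.0088
```

```bash
python3 st.py; python3 - <<'E'
from rig import *
import numpy as np, cv2
f=optics.grab_frame("side"); cv2.imwrite("pics/s7.png",cv2.resize(f["frame"][100:250,190:390],(800,600),interpolation=cv2.INTER_CUBIC)); np.savez("side7.npz",**f)
E
```

```text
8.68 [527.8  72.3 296. ] rot [ 2.4870e-01 -3.1257e+00 -2.5000e-03] heading 9.099211366825955 F [-14.7  -2.7   2.2] T [-0.36  1.58 -0.11] w 0.008773196568376454
local [-108.5   -1.1] gap to face -0.7 Flocal [-15.   -0.4]
```

View pics/s7.png

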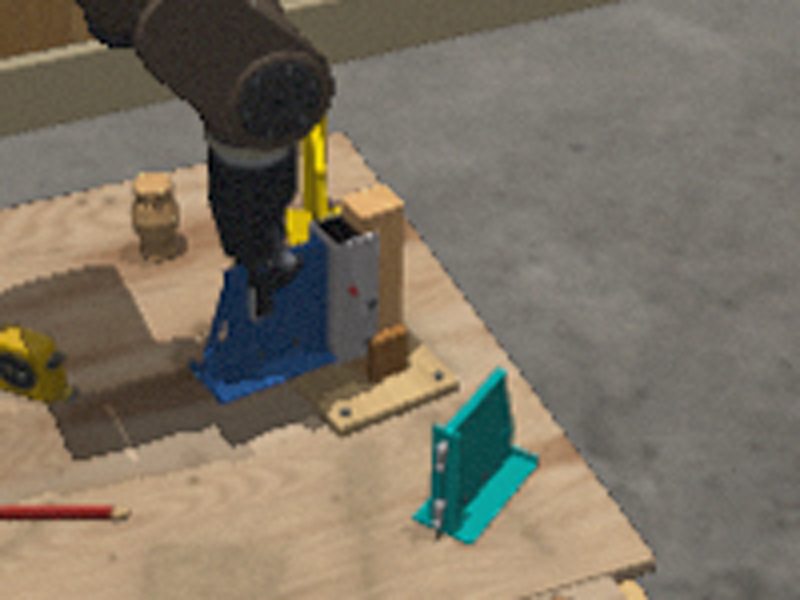

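The heel is flush, with 15 N of contact at zero gap. I'll ease off a little, hold, then start down slowly.

jog_arm(
  moves=[
    {"x": -0.7,"y": -0.1,"z": 0,"spin": 0},
    {"x": 0,"y": 0,"z": 0,"spin": 0},
    {"x": 0,"y": 0,"z": 0,"spin": 0},
  ],
)

```text
t: 9.1
tcp_pos: [0.5273, 0.0722, 0.296]
tool_rot: [0.249, -3.126, -0.003]
force: [-1.0, -0.3, -2.6]
gripper_width: 0.0087
```

```bash
python3 st.py
```

```text
9.1 [527.3  72.2 296. ] rot [ 2.4870e-01 -3.1261e+00 -2.5000e-03] heading 9.09544780156034 F [-1.  -0.3 -2.6] T [-0.06  0.22  0.01] w 0.008749128121118247
local [-109.    -1.1] gap to face -0.2 Flocal [-1.1 -0.1]
```

jog_arm(
  moves=[
    {"x": 0,"y": 0,"z": -2,"spin": 0},
    {"x": 0,"y": 0,"z": -2,"spin": 0},
    {"x": 0,"y": 0,"z": -2,"spin": 0},
    {"x": 0,"y": 0,"z": 0,"spin": 0},
  ],
)

```text
t: 9.6
tcp_pos: [0.5274, 0.0722, 0.2901]
tool_rot: [0.249, -3.127, -0.002]
force: [-2.1, -1.2, -0.5]
gripper_width: 0.0084
```

```bash
python3 st.py
```

```text
9.6 [527.4  72.2 290.1] rot [ 2.4890e-01 -3.1269e+00 -2.4000e-03] heading 9.102287374794969 F [-2.1 -1.2 -0.5] T [-0.02 -0.   -0.05] w 0.008356976609158682
local [-109.   -1.] gap to face -0.2 Flocal [-2.2 -0.9]
```

jog_arm(
  moves=[
    {"x": 0,"y": 0,"z": -2,"spin": 0},
    {"x": 0,"y": 0,"z": -2,"spin": 0},
    {"x": 0,"y": 0,"z": -2,"spin": 0},
  ],
)

```text
t: 9.98
tcp_pos: [0.527, 0.0722, 0.2851]
tool_rot: [0.249, -3.128, -0.002]
force: [-8.2, -0.9, 10.6]
gripper_width: 0.0088
```

```bash
python3 st.py
```

```text
9.97 [527.   72.2 285.1] rot [ 2.4920e-01 -3.1277e+00 -2.2000e-03] heading 9.109910968183499 F [-8.2 -0.9 10.6] T [-0.01  0.27  0.01] w 0.008791395207090859
local [-109.4   -1. ] gap to face 0.2 Flocal [-8.2  0.4]
```

The catch resistance is there, about 11–13 N. I'll keep pushing down in short steps.

jog_arm(
  moves=[
    {"x": 0,"y": 0,"z": -2,"spin": 0},
    {"x": 0,"y": 0,"z": -2,"spin": 0},
  ],
)

```text
t: 10.22
tcp_pos: [0.5267, 0.0722, 0.2819]
tool_rot: [0.249, -3.129, -0.002]
force: [-6.3, -0.3, 6.4]
gripper_width: 0.0087
```

```bash
python3 st.py
```

```text
10.22 [526.7  72.2 281.9] rot [ 2.493e-01 -3.129e+00 -1.900e-03] heading 9.112439311469984 F [-6.3 -0.3  6.4] T [-0.03  0.    0.01] w 0.008653583619858777
local [-109.7   -1. ] gap to face 0.5 Flocal [-6.3  0.7]
```

jog_arm(
  moves=[
    {"x": 0,"y": 0,"z": -2,"spin": 0},
    {"x": 0,"y": 0,"z": -2,"spin": 0},
  ],
)

```text
t: 10.48
tcp_pos: [0.5267, 0.0722, 0.278]
tool_rot: [0.25, -3.13, -0.002]
force: [-1.2, 0.5, -2.7]
gripper_width: 0.0083
```

```bash
python3 st.py
```

```text
10.47 [526.7  72.2 278. ] rot [ 2.4950e-01 -3.1301e+00 -1.8000e-03] heading 9.115394411252169 F [-1.2  0.5 -2.7] T [ 0.05 -0.3   0.07] w 0.008341884547537776
local [-109.7   -1. ] gap to face 0.5 Flocal [-1.1  0.7]
```

jog_arm(
  moves=[
    {"x": 0,"y": 0,"z": -1.5,"spin": 0},
    {"x": 0,"y": 0,"z": -1.5,"spin": 0},
  ],
)

```text
t: 10.72
tcp_pos: [0.5267, 0.0722, 0.2747]
tool_rot: [0.25, -3.13, -0.002]
force: [-7.0, -1.3, 13.1]
gripper_width: 0.0088
```

```bash
python3 st.py
```

```text
10.72 [526.7  72.2 274.7] rot [ 2.4950e-01 -3.1298e+00 -1.8000e-03] heading 9.117447565852899 F [-7.  -1.3 13.1] T [ 0.02  0.26 -0.02] w 0.008779992245862994
local [-109.6   -1. ] gap to face 0.4 Flocal [-7.2 -0.2]
```

jog_arm(
  moves=[
    {"x": 0,"y": 0,"z": -0.8,"spin": 0},
  ],
)

```text
t: 10.85
tcp_pos: [0.5266, 0.0722, 0.2746]
tool_rot: [0.25, -3.13, -0.002]
force: [-8.0, -1.0, 14.8]
gripper_width: 0.0086
```

```bash
python3 st.py; python3 - <<'E'
from rig import *
import numpy as np, cv2
from br import *
s=sense(); r=s['tool_rot'];h=2*np.degrees(np.arctan2(r[1],r[0]))%360-180
f=optics.grab_frame("wrist"); pose(f,s['tcp_pos']*1000,9.1)
g=optics.grab_frame("side"); cv2.imwrite("pics/s8.png",cv2.resize(g["frame"][100:250,190:390],(800,600),interpolation=cv2.INTER_CUBIC)); np.savez("side8.npz",**g)
a=np.radians(9.1); R=np.array([[np.cos(a),np.sin(a)],[-np.sin(a),np.cos(a)]])
for n in("side5","side7","side8"):
    fr=dict(np.load(n+".npz")); W=cloud(fr)*1000; L=(W[...,:2]-[634.8,90.5])@R.T; b=fr["frame"].astype(int)
    m=(b[...,2]>120)&(b[...,1]<70)&(b[...,0]<80); m[:150]=0;m[195:]=0;m[:,:260]=0;m[:,300:]=0
    v,u=np.nonzero(m); print(n,len(u),u.mean(),v.mean(),L[m].mean(0),W[m].mean(0)[2])
E
```

```text
10.85 [526.6  72.2 274.6] rot [ 2.4970e-01 -3.1303e+00 -1.7000e-03] heading 9.12293872937164 F [-8.  -1.  14.8] T [ 0.04  0.27 -0.01] w 0.008644323983160167
local [-109.7   -1. ] gap to face 0.5 Flocal [-8.1  0.3]
ledge n 5793 slope x,y [ 0.0006 -0.0016] z0(top of ledge rel tcp) -233.5 rect ((-11.833663940429688, 1.8136653900146484), (86.25414276123047, 59.39695358276367), 0.14615167677402496) x -55.00895758398093 31.36844783445687 y -27.83703902306992 31.575828928764597
yaw rel [ 7.23708335e-03 -2.70368733e+01] [8.68208704e-03 3.15402040e+01] mid [2.  1.7 1.8 2.1 2.  2.  2. ]
side5 2 278.0 172.5 [-27.34534061 -28.91723737] 129.89847702775336
side7 0 nan nan [nan nan] nan
side8 2 278.0 171.5 [-26.9616952  -28.25419962] 133.7603003580145<stdin>:11: RuntimeWarning: Mean of empty slice.
  ret = ret.dtype.type(ret / rcount)
  ret = um.true_divide(
```

View pics/s8.png

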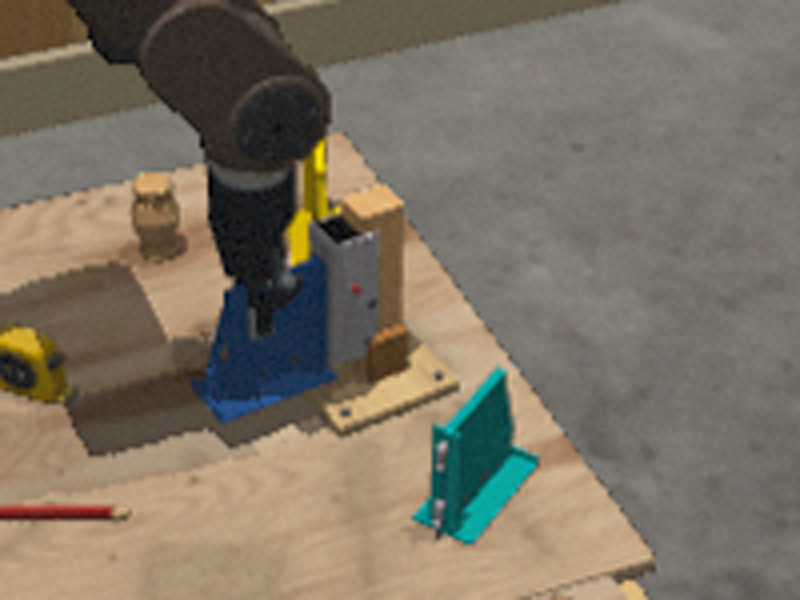

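The arm has reached a hard stop at 15 N, at the expected home height. It met and passed the catch resistance on the way. The red pin at (356,289) has moved back about 1 source pixel from (352,290). Now I'll ease off, release and withdraw upward.

jog_arm(
  moves=[
    {"x": 0,"y": 0,"z": 0.4,"spin": 0},
    {"x": 0,"y": 0,"z": 0,"spin": 0},
  ],
)

```text
t: 11.2
tcp_pos: [0.5266, 0.0722, 0.2752]
tool_rot: [0.25, -3.131, -0.002]
force: [-3.0, -0.4, 0.1]
gripper_width: 0.0089
```

jog_arm(
  moves=[
    {"x": 0,"y": 0,"z": 0,"spin": 0},
    {"x": 0,"y": 0,"z": 0,"spin": 0},
    {"x": 0,"y": 0,"z": 0,"spin": 0},
    {"x": 0,"y": 0,"z": 0,"spin": 0},
    {"x": 0,"y": 0,"z": 0,"spin": 0},
  ],
  jaw=60,
)

```text
t: 11.82
tcp_pos: [0.5272, 0.0722, 0.275]
tool_rot: [0.25, -3.132, -0.002]
force: [0.9, 0.4, 0.4]
gripper_width: 0.0601
```

```bash
python3 st.py
```

```text
11.82 [527.2  72.2 275. ] rot [ 2.4970e-01 -3.1316e+00 -1.6000e-03] heading 9.118691373923411 F [0.9 0.4 0.4] T [ 0.04 -0.01 -0.07] w 0.06007999564760602
local [-109.2   -1. ] gap to face -0.0 Flocal [0.9 0.3]
```

jog_arm(
  moves=[
    {"x": -1,"y": 0,"z": 15,"spin": 0},
    {"x": -2,"y": 0,"z": 30,"spin": 0},
    {"x": -5,"y": 0,"z": 40,"spin": 0},
    {"x": -10,"y": -10,"z": 40,"spin": 0},
    {"x": -10,"y": -40,"z": 20,"spin": 0},
    {"x": -10,"y": -50,"z": 0,"spin": 0},
    {"x": 0,"y": -50,"z": 0,"spin": 0},
    {"x": 0,"y": -50,"z": 0,"spin": 0},
    {"x": 0,"y": 0,"z": 0,"spin": 0},
  ],
)

```text
t: 12.95
tcp_pos: [0.4848, -0.1324, 0.434]
tool_rot: [-0.253, 3.123, -0.004]
force: [0.2, 0.9, 0.6]
gripper_width: 0.0598
```

```bash
python3 st.py; python3 - <<'E'
from rig import *
import numpy as np, cv2
from h import *
ims=[]
a=np.radians(9.1); R=np.array([[np.cos(a),np.sin(a)],[-np.sin(a),np.cos(a)]])
for n in("wrist","side","top"):
    f=optics.grab_frame(n); np.savez(n+"9.npz",**f); ims.append(f["frame"])
    W=(wcloud if n=="wrist" else cloud)(f)*1000; L=(W[...,:2]-[634.8,90.5])@R.T
    hsv=cv2.cvtColor(f["frame"],cv2.COLOR_BGR2HSV)
    m=(hsv[...,0]>103)&(hsv[...,0]<125)&(hsv[...,1]>120)&(W[...,2]>20)&(W[...,2]<270)&(abs(L[...,1])<60)&(L[...,0]<-40)&(L[...,0]>-190)
    z=W[...,2][m]; l=L[m]
    k=z>145
    if k.sum()>5:
        r=cv2.minAreaRect(l[k].astype(np.float32)); print(n,k.sum(),'top of web z',np.median(z[k]),r)
    k=(z<55)
    if k.sum()>5:
        r=cv2.minAreaRect(l[k].astype(np.float32)); print(n,k.sum(),'ledge z',np.percentile(z[k],[10,50,90]),r)
cv2.imwrite("pics/w9.png",ims[0]); cv2.imwrite("pics/s9.png",cv2.resize(ims[1][100:250,190:390],(800,600),interpolation=cv2.INTER_CUBIC))
E
```

```text
12.95 [ 484.8 -132.4  434. ] rot [-0.2529  3.1234 -0.004 ] heading 9.258088046547755 F [0.2 0.9 0.6] T [0.03 0.   0.02] w 0.059799583414974045
local [-183.4 -196.4] gap to face 74.2 Flocal [0.4 0.9]
wrist 569 top of web z 154.01396458281735 ((-110.1507568359375, 0.28929805755615234), (10.337298393249512, 63.33325958251953), 89.47525024414062)
wrist 1742 ledge z [40.04482127 41.37932749 48.78972032] ((-104.65464782714844, 1.0397090911865234), (60.08518600463867, 119.66532135009766), 89.76038360595703)
side 31 top of web z 153.19168278287518 ((-97.69158172607422, -3.796006679534912), (91.75980377197266, 9.874368667602539), 0.49471941590309143)
side 245 ledge z [39.63775393 44.09015398 50.69371294] ((-105.09698486328125, -4.882368087768555), (60.020042419433594, 120.9719009399414), 88.3672866821289)
top 120 top of web z 155.01339900497499 ((-93.32941436767578, 3.5479373931884766), (20.27838134765625, 92.68018341064453), 86.16378784179688)
top 525 ledge z [38.43047521 41.96617037 45.68947385] ((-104.31773376464844, 1.3647823333740234), (117.50166320800781, 56.53907012939453), 1.1519038677215576)
```

View pics/w9.png

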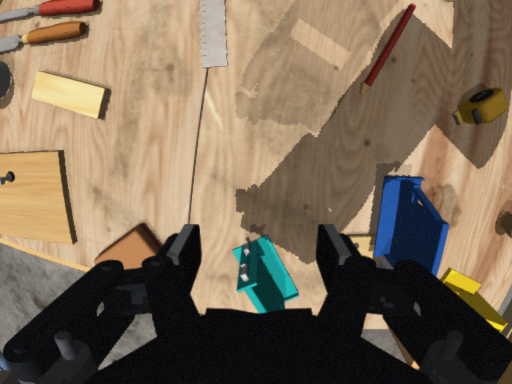

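View pics/s9.png

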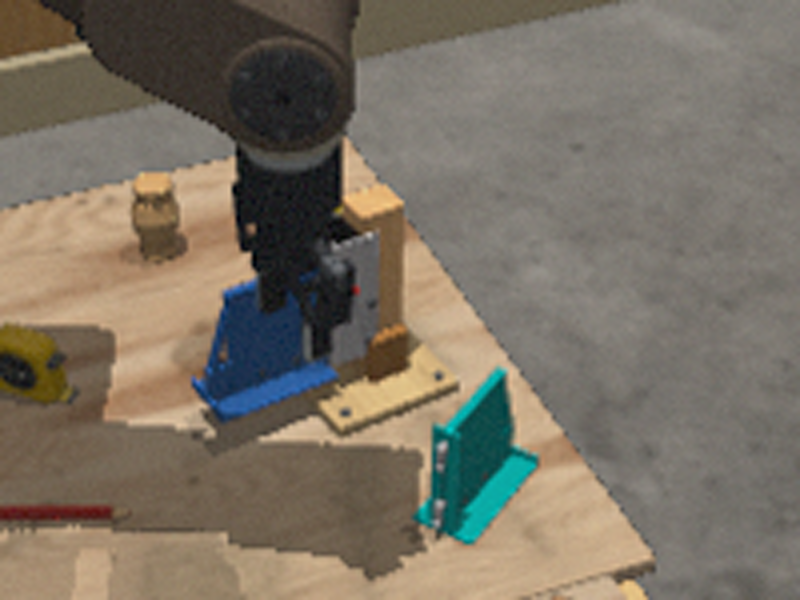

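The bracket hangs square: heel at the face plane, ledge underside at about 38 mm. For the catch, I'll go back to the earlier viewpoint and compare the red pin.

jog_arm(
  moves=[
    {"x": -3,"y": -24,"z": -10,"spin": -0.18},
    {"x": -3,"y": -23,"z": -10,"spin": -0.18},
    {"x": -3,"y": 0,"z": -10,"spin": -0.04},
    {"x": 0,"y": 0,"z": 0,"spin": 0},
    {"x": 0,"y": 0,"z": 0,"spin": 0},
  ],
)

```text
t: 13.72
tcp_pos: [0.4765, -0.1714, 0.4047]
tool_rot: [0.371, 3.111, -0.005]
force: [-0.5, 0.0, 0.4]
gripper_width: 0.0601
```

```bash
python3 st.py; python3 - <<'E'
from rig import *
import numpy as np, cv2
from h import *
a=np.radians(9.1); R=np.array([[np.cos(a),np.sin(a)],[-np.sin(a),np.cos(a)]])
f=optics.grab_frame("wrist"); np.savez("w10.npz",**f)
out=[]
for n in("w3","w10"):
    f=dict(np.load(n+".npz")); W=wcloud(f)*1000; L=(W[...,:2]-[634.8,90.5])@R.T; g=f["frame"].astype(int)
    m=(g[...,2]>120)&(g[...,1]<70)&(g[...,0]<80)&(L[...,1]<-18)&(L[...,1]>-40)&(abs(W[...,2]-131)<12)
    v,u=np.nonzero(m); print(n,m.sum(),np.c_[L[m],W[m][:,2]].mean(0),np.c_[L[m],W[m][:,2]].min(0),np.c_[L[m],W[m][:,2]].max(0),u.mean(),v.mean())
    out.append(cv2.resize(f["frame"][160:310,392:512],(400,500),interpolation=cv2.INTER_CUBIC))
cv2.imwrite("pics/cmp.png",np.hstack(out))
s=optics.grab_frame("side"); b=s["frame"].astype(int)
E
```

```text
13.72 [ 476.5 -171.4  404.7] rot [ 0.3711  3.1113 -0.0052] heading -13.602522288762628 F [-0.5  0.   0.4] T [-0.04  0.04 -0.02] w 0.06005109321966653
local [-197.8 -233.5] gap to face 88.6 Flocal [-0.4  0.1]
w3 18 [-28.06248375 -25.44078139 130.99295588] [-29.85230808 -29.49984555 129.22207555] [-26.08529487 -21.44298414 131.94106334] 482.3888888888889 256.55555555555554
w10 21 [-25.67173237 -25.41676791 130.93581574] [-28.05419992 -29.38442244 129.39496711] [-23.56838359 -21.3635752  132.62847575] 480.95238095238096 251.42857142857142
```

View pics/cmp.png

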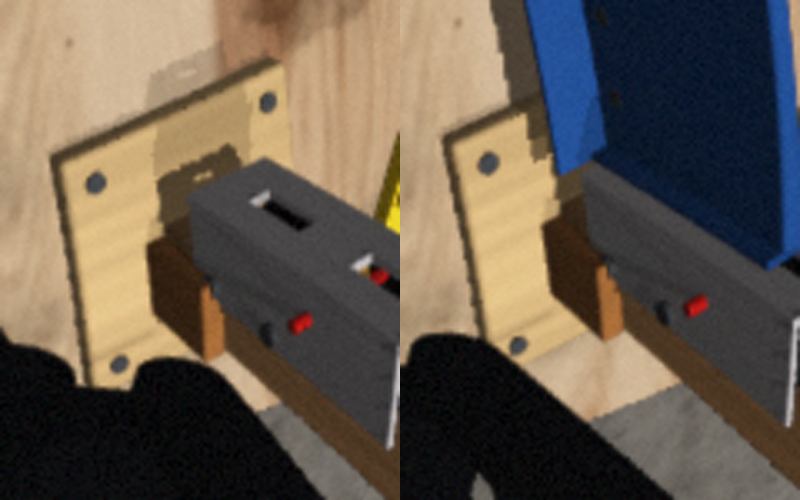

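Between the two views the pin has moved back 2.4 mm (−28.1 to −25.7), which matches the locked reading of about 2.2 mm. The heel plate is flush on the channel and the gripper is clear of it. I'm handing in.

```bash
python3 -c "
from rig import robot
print(robot.hand_in())"
```

```text
the job is handed in; nothing more can be done
None
```

The blue bracket is hanging on the upright by both tabs, fully home with the catch sprung over, and released. I handed the job in at about 14 s; the hand-in gives no verdict.

- **Finding the slots:** the wrist camera put the slotted strip about 10 mm lower than usual. Both tabs went in on the first try with no noticeable contact, and the back plate met the steel face at about 15 N.
- **Pushing down:** the catch resisted at about 11–13 N, then gave way. The bracket stopped hard at the expected height, where I pressed with 15–17 N.
- **Last checks:**
  - The bracket hangs square, with its heel at the face plane and its underside about 38 mm above the bench, so the holding point is at about 118 mm.
  - The red catch pin sits 2.4 mm further back than at the start, against about 2.2 mm expected when locked.
  - The gripper is clear, and I saw no contact with the turned foot, sanding block or tape measure.
- **What disagreed:** sideways readings of the bracket differed between cameras. The wrist and top views said about +1 mm (one coarse top-view fit +3.5) and the side view about −4 to −5 mm. The side camera also read the channel itself about 4 mm off in the same direction, so I relied on the other two.

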